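# Set a drill stand's depth stop to a finger pull

## Task

The drill stand's bit already rests on the drawer front; now set its depth stop to the round finger pull that lies on the stop pad under the depth rod. Slide the rod slowly down by its knob until its foot rests on the pull, feeling for the touch and pressing only gently so that nothing springs and spoils the setting, then swing the cam lever firmly all the way down to lock the rod there, with the foot still touching. Leave the pull where it lies, and everything else on the bench too.

Things in the scene. Friction and masses are not known exactly. Their poses are not given: they have to be found in the camera images.
- drill_stand: Bench drill stand, fixed: grey cast base 170 x 300 x 16 mm, round column at the right end (top 316 mm up), cross arm 129 to 157 mm up with an upright spindle motor in its middle (54 mm across, top 282 mm up), a dark wooden drawer front clamped under the bit. Origin: underside of the base below the spindle; x away from the robot at yaw 0, y left along the arm, z up.
- boss_top (a point): Centre of the top of the square boss (34 mm wide, 122 to 164 mm over the bench) at the left end of the cross arm, through which the depth rod slides; it lies on the rod's axis, 105 mm from the spindle's axis along the stand's y.
- depth_rod: Upright steel depth rod, 10 mm thick, sliding only up and down in the boss, 62 mm travel; on top a round knob 22 mm across, 20 mm high. Origin: centre of the knob's top face, 242 to 255 mm over the bench at first, 204 to 230 mm on the touch. A friction plug holds it where it is left: about 3 N on the knob slides it down, 5 N lifts it.
- rod_end (a point): Lower end of the rod itself, 166 mm below the knob's top. A stiff fine screw in it, with a flat hard-rubber foot 11 mm across (gives about 1 mm at 12 N), stands out below this by 4 to 30 mm; how much differs each time and is not measured.
- finger_pull: The part: a plain rimless round finger pull of steel, 40 mm across, 12 mm high, about 70 g, loose, lying face down with its flat back up on the stop pad (a steel disc 52 mm across, its top 22 mm over the bench), within 4 mm of the rod's axis each way. Origin: centre of its underside. Pressing the foot on it with more than 15 N springs the stand and spoils the setting.
- clamp_lever (a joint): Angle of the black cam lever on the boss's robot side, rad. 0 to 0.2 at first: loose, pointing up and left at about 45 degrees; grows as it is swung outward (left) and down. It bites at about 0.8, is locked from 0.9 on, 1.1 is its end stop, 18 degrees below level. About 4 N at the ball swing it, 8 to 10 N bring it home; let go, it may settle back to 1.0.
- lever_ball (a point): Centre of the ball, 18 mm across, on the end of the cam lever, 70 mm from the pivot. The pivot axis is level, along the stand's x, 143 mm over the bench, and meets the rod's axis. In the stand's frame the ball is at (-0.036, 0.105 + 0.070 cos b, 0.143 + 0.070 sin b) m with b = 0.785 - joint clamp_lever.
- mask: Navy diving mask with dark silicone skirt, 190 x 85 x 60 mm, on the low bamboo shelf at the left; leave alone. Origin: underside.
- snorkel: Lime-green snorkel tube, 23 mm thick, 370 mm long, lying at the right; leave alone. Origin: under the tube, 210 mm from its straight end.
- shell_jar: Small glass jar of shells with a cork-topped lid, 60 mm across, 88 mm high, on the bamboo shelf; leave alone. Origin: underside.
- bottle_opener: Flat stainless bottle opener, 146 x 40 x 4 mm, on the bench in front of the stand; leave alone. Origin: underside.
- pencil: Flat carpenter's pencil, 163 mm long, lying on the drawer front; leave alone. Origin: underside.
- butt_hinge: Open brass butt hinge, 60 x 59 mm, lying left of the stand's base; leave alone. Origin: underside.
- screwdriver: Screwdriver lying in front of the robot at the right; leave alone. Origin: underside.
- screw_tin: Open aluminium tin of screws, 72 mm across, 34 mm high, on the bench behind the stand; leave alone. Origin: underside.

How it is judged (in metres and radians):
On the way, in this order (a step that is already met when the one before it is completed fails the run):
1. the rod's foot rests on the finger pull while the clamp is still loose (contact force between depth_rod and finger_pull above 0.5 N and value of joint clamp_lever below 0.7 rad), for 0.2 s.
2. the cam lever is swung down to lock, the foot still touching (contact force between depth_rod and finger_pull above 0.3 N and value of joint clamp_lever above 0.9 rad), for 0.2 s.
At the end, for the whole second after the job is handed in: The depth rod's foot touches the finger pull (more than 0.3 N), the cam lever stands locked (joint above 0.9), the pull lies still on the pad within 8 mm of where it was (all of step 2 and distance of finger_pull from where it was at the start of the episode below 0.008 m and linear speed of finger_pull below 0.02 m/s).
It fails at once if the foot is pressed on the pull with more than 15 N (contact force between depth_rod and finger_pull above 15 N).
It fails at once if the finger pull is shifted by more than 10 mm (distance of finger_pull from where it was at the start of the episode above 0.01 m).
It fails at once if another thing on the bench is shifted by more than 30 mm (distance of any of mask, snorkel, shell_jar, bottle_opener, pencil, butt_hinge, screwdriver, screw_tin from where it was at the start of the episode above 0.03 m).
It also fails if it takes over 45 s, if anything falls off the work surface, if the arm or the gripper's body presses on something with over 40 N, if the wrist force passes 120 N, or if a joint passes its speed limit or range.

## Robot

A 6-joint arm with a two-finger parallel gripper is mounted at the origin on the work surface. World frame = base frame: x ahead of the robot, y to its left, z up, the work surface at z = 0. Lengths are in mm, angles in rad, forces in N, time in s.
With the tool pointing down it reaches from about 325 to 775 mm from the base axis. Payload 5.5 kg.
Tool frame: the origin (TCP) lies between the finger pads; the fingertips stand 11 mm ahead of it and the grasp point (between the pads) lies 8 mm behind it; x points along the fingers, z is the direction in which the jaws open and shut, and the axes are right-handed (so a half turn about x gives the same grasp; the last joint's range is limited). The gripper opens to 85 mm and grips with 20 to 120 N. Pads are 22 mm wide; open, the fingers measure 114 mm over their backs; the gripper's body (76 mm by 85 mm) begins 54 mm behind the grasp point. The pads swing forward as they close: fully open they stand 13 mm farther back than shut.
Start: joints at [1.05, 0.091, 1.231, -0, 1.82, -0.057], TCP at [268.416, 536.627, 213.075] pointing down, gripper open.
Joint ranges: [-2.87, 2.87], [-0.86, 2.18], [0.17, 2.46], [-1.51, 4.65], [0.06, 2.69], [-2.65, 2.65]. Speed limits (rad/s): [2.57, 2.57, 3.01, 3.14, 3.14, 3.14].

## Interface

Orientations are given as a unit quaternion [x, y, z, w].
In Python, from station import arm gives the robot as it stands.
- The arm moves only by the tool play_rows, never from a script. Its argument "deltas" is a list that holds one entry, the list of rows, each a list of 6 numbers: the shift along the tool's x, y, z in cm, then the turn, a rotation vector about the tool's x, y, z in degrees. In form: [[[tx, ty, tz, ax, ay, az], ...]]. A call has 1 to 5 rows; each row shifts and turns the commanded pose from where the row before left it, along the tool's axes as they then stand; what a row does not reach is not made up. A row lasts 1/10 s, in which the tool goes at most 50 mm and 8.59 degrees, less where a joint would pass 70% of its speed; a pose out of reach is approached as far as the arm can. A call with a gripper value outside its range is refused whole. "jaw" is the closure, from 0 (fully open) to 1 (shut), set as the call begins (left out, the last holds). The fingers move at their own pace and stop on an object; the grip force is fixed at half the most. Time passes only in rows, so rows that do not move let the fingers close. It gives the time, the measured TCP pose, the force and the opening at its end, in the units of the state.
- arm.get_state(): the state, without advancing time (a new reading comes with each control period).
- arm.snapshot(name): name is "scene" or "top" or "wrist"; returns a dict with "img" (420x560x3 uint8, red, green, blue), "fovy" (degrees; the focal length in pixels is half the picture's height over the tangent of half this angle, whatever the lens; pixels are square), "cx", "cy" (the principal point, pixels), "R" (3x3) and "t" (3): a world point X has camera coordinates R X + t. Camera axes: x right, y down, z forward; pixel columns grow to the right and rows downward; lengths in mm; the calibration is good to about 2 mm. A picture is of the moment at which its call begins. There is no depth.
- arm.finish_job(): hands the job in, once; it reports no verdict.
Trained networks look in the newest picture that a camera, given by its name, has taken for a name from the list of things; names that differ only in an ending like _2 or _b are one class to them, and where a whole thing is asked for, a point or a joint stands for the part that bears it (a point fixed in the world has none). Each returns a list of dicts, best first, with "confidence" (0 to 1); they miss things now and then, are a little off and sometimes report something else, mostly with a low value. They report only what shows in the picture. A call takes as long as a camera call.
- arm.silhouettes(camera, name): "pixels" (420x560 bool, what is visible of it) and "bbox" ([centre column, centre row, width, height] in pixels, round what is visible of it).
The state is a dict: "clock": time; "qpos": joint angles; "dq": joint speeds; "tau": joint torques, N m; "tool_pos": TCP position; "orientation": TCP orientation; "wrist_force": force on the tool from outside, world axes, zero at the start; "wrist_torque": the same for the moment, N m; "gripper_width": finger opening in mm.
Only numpy, scipy, OpenCV 4.12 (cv2) and the standard library are available. Lean on these libraries where they do the work, as an engineer would, in place of code of your own. Each camera call takes 0.05 s, during which the arm holds its last target. There are 200 camera calls.

## Working session

There is one attempt and no reset: what is moved stays moved. The work goes in short steps, Python scripts to look and compute and a tool call to move; the robot and the scene stay as the last step left them, time stands still between calls to the robot, and variables do not carry over. Pictures are saved under pics/ and viewed, on a budget of 10 in all, crops included, one or two more only if the job needs it, and the job is handed in when it is done.

Besides the shell and the picture viewer there is one more tool, called by a JSON object that holds its "name" and its "arguments", one argument or row to a line. play_rows: Moves the arm, as the interface text tells. Its arguments: {"type":"object","properties":{"deltas":{"type":"array"},"jaw":{"type":"number"}},"required":["deltas"]}

```bash
mkdir -p pics; cat > h.py <<'E'
import numpy as np,cv2
from station import arm
def snap(n,f=None):
    s=arm.snapshot(n)
    if f: cv2.imwrite('pics/'+f,cv2.cvtColor(s['img'],cv2.COLOR_RGB2BGR))
    return s
def F(s): return s['img'].shape[0]/2/np.tan(np.radians(s['fovy'])/2)
def proj(s,X):
    c=np.asarray(s['R'])@np.asarray(X,float)+np.asarray(s['t']); f=F(s)
    return np.array([s['cx']+f*c[0]/c[2],s['cy']+f*c[1]/c[2]])
def ray(s,u,v):
    R=np.asarray(s['R']); d=R.T@np.array([(u-s['cx'])/F(s),(v-s['cy'])/F(s),1]); return -R.T@np.asarray(s['t']),d/np.linalg.norm(d)
def onz(s,u,v,z):
    o,d=ray(s,u,v); return o+d*(z-o[2])/d[2]
def tri(rs):
    A=sum(np.eye(3)-np.outer(d,d) for o,d in rs); b=sum((np.eye(3)-np.outer(d,d))@o for o,d in rs)
    return np.linalg.solve(A,b)
E
python3 - <<'E'
from h import *
for n in ['scene','top','wrist']:
    s=snap(n,n+'0.png'); print(n,s['fovy'],-np.array(s['R']).T@s['t'])
    for k in ['drill_stand','depth_rod','finger_pull','lever_ball','clamp_lever','boss_top']:
        print(k,[(round(d['confidence'],2),np.round(d['bbox'],1).tolist()) for d in arm.silhouettes(n,k)][:2])
print(arm.get_state())
a=[cv2.imread('pics/%s0.png'%n) for n in ['scene','top']]
E
```

```text
scene 52.602111108458196 [ 877.48937166  547.54393215 1304.18481401]
drill_stand [(0.62, [260.6, 209.1, 113.6, 127.4])]
depth_rod [(0.4, [292.9, 219.0, 8.3, 15.6])]
finger_pull []
lever_ball [(0.43, [306.1, 227.9, 19.3, 12.5])]
clamp_lever []
boss_top [(0.87, [258.6, 209.3, 116.8, 127.0]), (0.58, [309.6, 272.8, 29.0, 19.2])]
top 56.53758873729968 [ 340.92761664  -12.69121697 1156.12359345]
drill_stand [(0.69, [305.9, 196.8, 138.4, 105.3])]
depth_rod []
finger_pull []
lever_ball [(0.63, [251.9, 213.6, 31.6, 15.2])]
clamp_lever [(0.56, [252.7, 212.8, 32.7, 8.3])]
boss_top [(0.77, [305.9, 195.6, 139.2, 105.0]), (0.71, [261.2, 196.7, 5.9, 8.2])]
wrist 65.79268676121282 [209.35788445 567.1666264  374.37909321]
drill_stand []
depth_rod []
finger_pull []
lever_ball []
clamp_lever []
boss_top []
{'clock': 1.05, 'qpos': array([ 1.05029546e+00,  9.10806880e-02,  1.23067832e+00, -2.88412883e-05,
        1.81984683e+00, -5.67257194e-02]), 'dq': array([-0.00067942,  0.0007472 , -0.00102547,  0.00015539,  0.00089202,
       -0.00081644]), 'tau': array([ 6.40741450e-05, -4.58489048e+01, -4.18095267e+01, -4.28512863e-06,
        7.18187821e-04,  2.01687959e-05]), 'tool_pos': array([268.4219609 , 536.61160776, 213.09903715]), 'orientation': array([-0.37171845,  0.60152537,  0.37169663,  0.6015266 ]), 'wrist_force': array([-0.77712671,  0.21799128, -0.80378727]), 'wrist_torque': array([-0.01386956, -0.05633476, -0.0117034 ]), 'gripper_width': 85.3439767344064}
```

View pics/scene0.png

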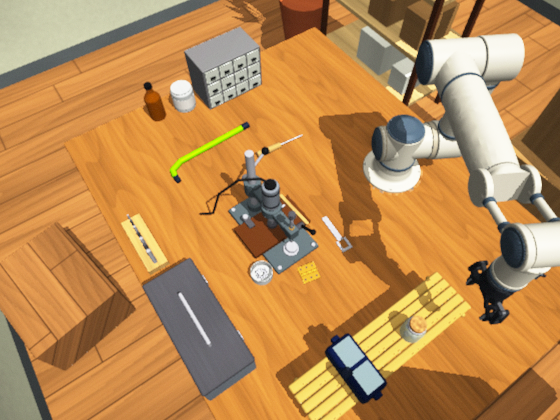

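View pics/top0.png

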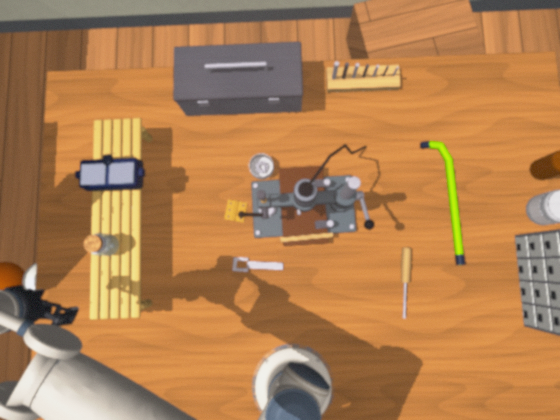

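The scene shows the stand at about (265,215) with the pad near (291,248). In the top view the rod's boss is near (262,197) and the lever ball near (243,214). I'll zoom in.

```bash
python3 - <<'E'
from h import *
a=cv2.imread('pics/scene0.png')[170:280,215:335]; b=cv2.imread('pics/top0.png')[160:250,225:385]
a=cv2.resize(a,None,fx=4.5,fy=4.5,interpolation=3)[:,:]; b=cv2.resize(b,None,fx=5,fy=5,interpolation=3)
cv2.imwrite('pics/ca.png',a); cv2.imwrite('pics/cb.png',b)
E
```

```text
(no output)
```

View pics/ca.png

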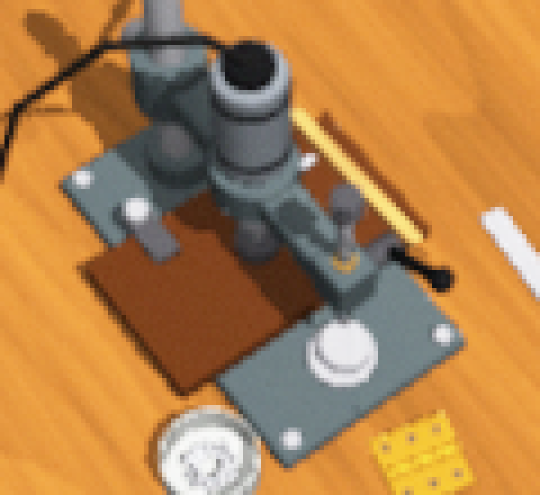

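View pics/cb.png

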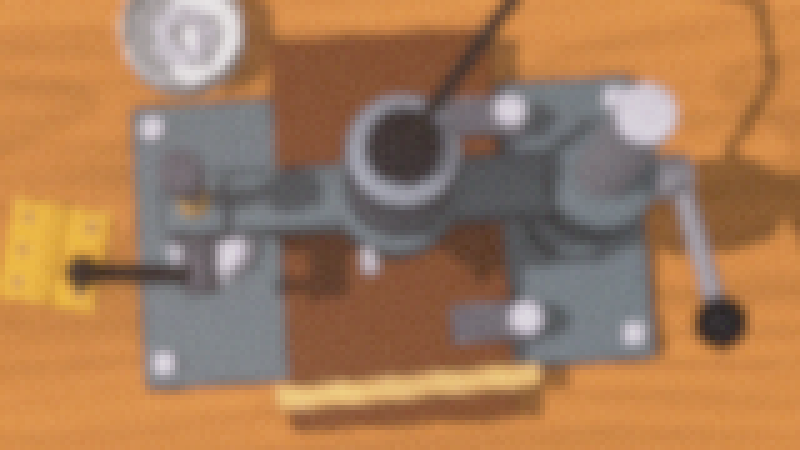

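Scene crop: knob top near (347,193), ball near (441,278), pull near (343,345). Top crop: knob near (185,168), ball near (80,272), motor top near (405,142).

```bash
python3 - <<'E'
from h import *
S=snap('scene');T=snap('top')
sc=lambda x,y:ray(S,215+(x-2)/4.5,170+(y-2)/4.5); tp=lambda x,y:ray(T,225+(x-2)/5,160+(y-2)/5)
for n,a,b in [('knob',(347,195),(185,168)),('motor',(250,64),(405,142)),('ball',(441,278),(80,272))]:
    print(n,tri([sc(*a),tp(*b)]))
tz=lambda x,y,z:onz(T,225+(x-2)/5,160+(y-2)/5,z)
sz=lambda x,y,z:onz(S,215+(x-2)/4.5,170+(y-2)/4.5,z)
print('motor z',tz(405,142,282),sz(250,64,282)); print('column',tz(645,112,316))
print('base corners',tz(135,108,16),tz(150,388,16),tz(657,355,16)); print('pull',sz(343,340,34))
from scipy.spatial.transform import Rotation as Ro
print(Ro.from_quat(arm.get_state()['orientation']).as_matrix().round(3))
for k in ['shell_jar','mask']: print(k,[(onz(T,*d['bbox'][:2],60).round()) for d in arm.silhouettes('top',k)][:1])
E
```

```text
knob [506.69423291  58.74695292 251.3361171 ]
motor [510.6531107  -44.23152969 278.73721585]
ball [468.49023843 116.60354753 185.91130732]
motor z [511.25030277 -45.33265833 282.        ] [510.7431036 -40.9818994 282.       ]
column [ 514.61583138 -148.96368123  316.        ]
base corners [588.79647195 104.87962785  16.        ] [421.3723228   98.70259934  16.        ] [ 432.40717097 -197.45682899   16.        ]
pull [502.72694668  58.21739263  34.        ]
[[-0.    -0.894  0.447]
 [-0.     0.447  0.894]
 [-1.    -0.    -0.   ]]
shell_jar [array([414., 527.,  60.])]
mask [array([616., 510.,  60.])]
```

{"name": "play_rows", "arguments": {
  "deltas": [
    [[-2.4,0,0,8,0,0],[-2.4,0,0,8,0,0],[-2.4,0,0,8,0,0],[-2.4,0,0,8,0,0],[-2.4,0,0,8,0,0]]
  ],
  "jaw": 1
}}

```text
clock: 1.75
tool_pos: [268.4, 536.5, 334.1]
orientation: [-0.142, 0.693, 0.142, 0.693]
wrist_force: [0.9, -0.2, 0.3]
gripper_width: 12.2
```

{"name": "play_rows", "arguments": {
  "deltas": [
    [[0,0,0,8,0,0],[0,0,0,8,0,0],[0,0,0,7.4,0,0],[0,-4.4,2.2,0,0,0],[0,-4.4,2.2,0,0,0]]
  ]
}}

```text
clock: 2.25
tool_pos: [312.4, 448.3, 331.8]
orientation: [-0.002, 0.707, 0.0, 0.707]
wrist_force: [0.9, -0.8, 0.9]
gripper_width: 0.1
```

{"name": "play_rows", "arguments": {
  "deltas": [
    [[0,-4.4,2.2,0,0,0],[0,-4.4,2.2,0,0,0],[0,-4.4,2.2,0,0,0],[0,-4.4,2.2,0,0,0],[0,-4.4,2.2,0,0,0]]
  ]
}}

```text
clock: 2.75
tool_pos: [423.0, 226.8, 333.3]
orientation: [-0.0, 0.707, 0.0, 0.707]
wrist_force: [0.0, 1.4, -0.5]
gripper_width: 0.1
```

{"name": "play_rows", "arguments": {
  "deltas": [
    [[0,-4.2,2.1,0,0,0],[0,-4.2,2.1,0,0,0],[0,-4.2,2.1,0,0,0],[0,-4.2,2.1,0,0,0],[2.5,0,0,0,0,0]]
  ]
}}

```text
clock: 3.25
tool_pos: [509.0, 55.8, 310.2]
orientation: [0.002, 0.705, -0.003, 0.709]
wrist_force: [-0.0, 0.3, -0.3]
gripper_width: -0.0
```

```bash
python3 - <<'E'
from h import *
for n in ['scene','top','wrist']:
    s=snap(n,n+'1.png')
    print(n,proj(s,[507,59,251]),proj(s,[469,114,186]),proj(s,arm.get_state()['tool_pos']))
    for k in ['depth_rod','finger_pull','lever_ball']:
        print(k,[(round(d['confidence'],2),np.round(d['bbox'],1).tolist()) for d in arm.silhouettes(n,k)][:2])
s=arm.get_state();print(s['tool_pos'],s['wrist_force'])
a=cv2.resize(cv2.imread('pics/scene1.png')[150:270,225:345],None,fx=4,fy=4,interpolation=3)
b=cv2.resize(cv2.imread('pics/wrist1.png'),(320,240))
b=cv2.copyMakeBorder(b,0,240,0,0,cv2.BORDER_CONSTANT)
cv2.imwrite('pics/m1.png',np.hstack([a,b]))
E
```

```text
scene [290.98661128 212.94058347] [311.79355397 230.75477678] [291.03467634 203.11742153]
depth_rod [(0.49, [294.1, 219.1, 11.1, 19.0])]
finger_pull [(0.6, [291.2, 246.6, 7.4, 11.0])]
lever_ball [(0.65, [290.5, 246.9, 8.6, 10.3])]
top [260.95951226 193.6822527 ] [241.54521287 213.85009262] [257.71562012 189.30810166]
depth_rod []
finger_pull [(0.28, [306.3, 196.1, 137.0, 97.8])]
lever_ball [(0.44, [253.7, 213.2, 25.6, 14.7])]
wrist [278.32997388 226.46962508] [234.09956215 142.30300895] [277.53036667 255.16988893]
depth_rod [(0.84, [281.6, 216.2, 34.1, 49.0]), (0.41, [162.8, 147.5, 30.5, 102.6])]
finger_pull [(0.49, [277.6, 167.2, 24.1, 16.2])]
lever_ball [(0.76, [245.7, 167.9, 35.6, 76.8]), (0.33, [278.1, 104.4, 53.3, 51.2])]
[506.60812027  61.2488109  308.69095177] [ 0.6235422  -1.89729221  0.69139144]
```

View pics/m1.png

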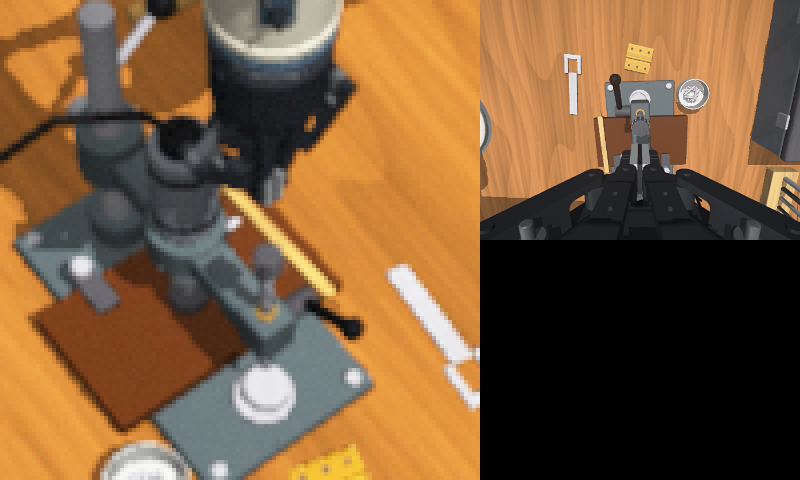

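The scene crop shows fingertips near (270,185) high and on the motor side of the knob at (267,250). The wrist view needs a closer look.

```bash
python3 - <<'E'
from h import *
s=snap('wrist','w2.png'); st=arm.get_state(); print(st['tool_pos'],F(s),-np.array(s['R']).T@s['t'],s['R'])
for z in (0,11): print(proj(s,st['tool_pos']-[0,0,z]))
a=cv2.imread('pics/w2.png')[120:340,190:380]
cv2.imwrite('pics/w2c.png',cv2.resize(a,None,fx=2.7,fy=2.7,interpolation=3))
E
```

```text
[506.61316455  61.09574647 308.50074769] 324.6560066698815 [507.45532288 128.94093396 469.97245389] [[ 9.99999717e-01 -2.43533603e-04  7.11817076e-04]
 [-4.24174892e-04 -9.63942266e-01  2.66111120e-01]
 [ 6.21343565e-04 -2.66111347e-01 -9.63942096e-01]]
[277.51415112 255.25027409]
[277.60149587 247.6821609 ]
```

View pics/w2c.png

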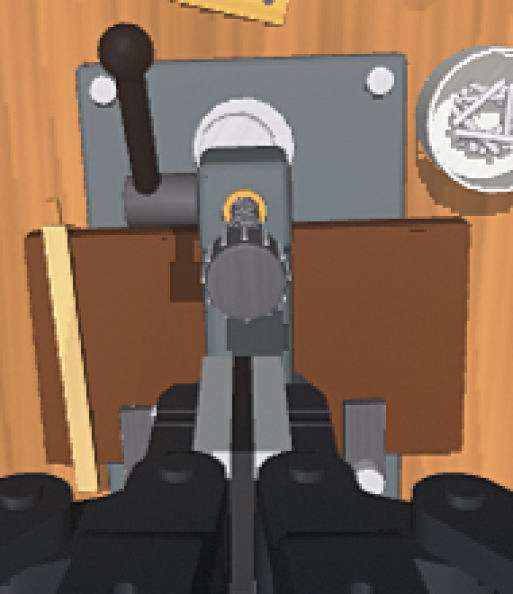

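The knob top is at crop (247,282) and the fingertips are centred at column 243, so they are about 1 mm off in x. I'll go down.

{"name": "play_rows", "arguments": {
  "deltas": [
    [[1.2,-0.1,0.1,0,0,0],[1.2,0,0,0,0,0],[1.1,0,0,0,0,0],[0,0,0,0,0,0],[0,0,0,0,0,0]]
  ]
}}

```text
clock: 4.4
tool_pos: [507.3, 59.7, 272.4]
orientation: [-0.0, 0.708, 0.0, 0.707]
wrist_force: [0.4, 0.7, -0.7]
gripper_width: 0.3
```

{"name": "play_rows", "arguments": {
  "deltas": [
    [[0.1,0,0,0,0,0],[0.1,0,0,0,0,0],[0.1,0,0,0,0,0],[0.1,0,0,0,0,0],[0.1,0,0,0,0,0]]
  ]
}}

```text
clock: 4.9
tool_pos: [507.7, 59.7, 268.1]
orientation: [-0.0, 0.707, 0.0, 0.707]
wrist_force: [-1.5, 1.2, 0.3]
gripper_width: 0.0
```

{"name": "play_rows", "arguments": {
  "deltas": [
    [[0.1,0,0,0,0,0],[0.1,0,0,0,0,0],[0.1,0,0,0,0,0],[0.1,0,0,0,0,0],[0.1,0,0,0,0,0]]
  ]
}}

```text
clock: 5.4
tool_pos: [507.6, 59.7, 263.0]
orientation: [-0.0, 0.707, 0.0, 0.707]
wrist_force: [-0.0, 0.8, -0.8]
gripper_width: 0.1
```

{"name": "play_rows", "arguments": {
  "deltas": [
    [[0.1,0,0,0,0,0],[0.1,0,0,0,0,0],[0.1,0,0,0,0,0],[0.1,0,0,0,0,0],[0.1,0,0,0,0,0]]
  ]
}}

```text
clock: 5.9
tool_pos: [507.7, 59.7, 258.0]
orientation: [-0.0, 0.707, 0.0, 0.707]
wrist_force: [0.9, -0.2, 0.0]
gripper_width: 0.2
```

{"name": "play_rows", "arguments": {
  "deltas": [
    [[0.1,0,0,0,0,0],[0.1,0,0,0,0,0],[0.1,0,0,0,0,0],[0.1,0,0,0,0,0],[0.1,0,0,0,0,0]]
  ]
}}

```text
clock: 6.4
tool_pos: [507.6, 59.7, 253.0]
orientation: [-0.0, 0.707, 0.0, 0.707]
wrist_force: [0.3, 0.0, 0.2]
gripper_width: -0.2
```

{"name": "play_rows", "arguments": {
  "deltas": [
    [[0.1,0,0,0,0,0],[0.1,0,0,0,0,0],[0.1,0,0,0,0,0],[0.1,0,0,0,0,0]]
  ]
}}

```text
clock: 6.8
tool_pos: [507.6, 59.7, 249.0]
orientation: [-0.0, 0.707, 0.0, 0.707]
wrist_force: [-0.3, 0.8, -0.1]
gripper_width: 0.1
```

```bash
python3 - <<'E'
from h import *
s=snap('wrist','w3.png'); c=snap('scene','s3.png')
a=cv2.resize(cv2.imread('pics/w3.png')[120:340,190:380],None,fx=2.2,fy=2.2,interpolation=3)
b=cv2.resize(cv2.imread('pics/s3.png')[180:270,255:330],(380,484),interpolation=3)
cv2.imwrite('pics/m3.png',np.hstack([a,b[:a.shape[0]]]))
E
```

```text
(no output)
```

View pics/m3.png

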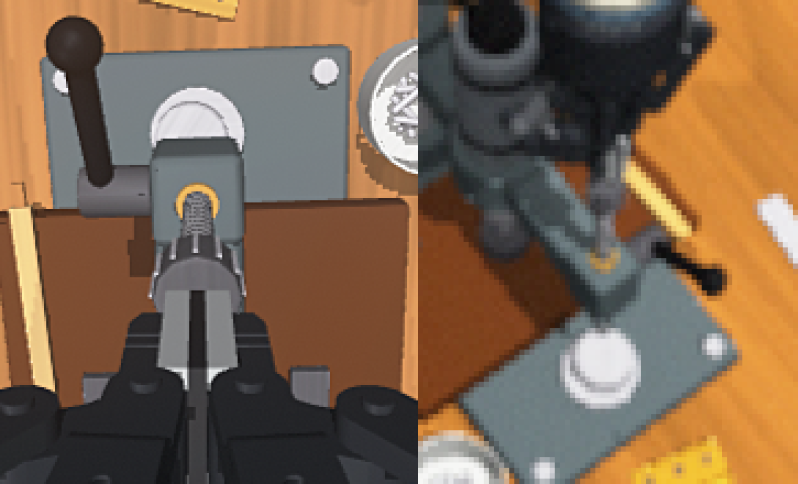

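The wrist crop shows the fingertips over the knob's middle at (198,290). There is no force yet, so they are still just above it. I'll keep lowering.

{"name": "play_rows", "arguments": {
  "deltas": [
    [[0.1,0,0,0,0,0],[0.1,0,0,0,0,0],[0.1,0,0,0,0,0],[0,0,0,0,0,0]]
  ]
}}

```text
clock: 7.3
tool_pos: [507.6, 59.7, 245.8]
orientation: [-0.0, 0.707, 0.0, 0.707]
wrist_force: [0.0, 0.5, 0.0]
gripper_width: -0.1
```

{"name": "play_rows", "arguments": {
  "deltas": [
    [[0.1,0,0,0,0,0],[0.1,0,0,0,0,0],[0.1,0,0,0,0,0],[0,0,0,0,0,0]]
  ]
}}

```text
clock: 7.7
tool_pos: [507.6, 59.7, 242.9]
orientation: [-0.0, 0.707, 0.0, 0.707]
wrist_force: [0.0, -1.0, -0.1]
gripper_width: -0.4
```

```bash
python3 - <<'E'
from h import *
s=snap('wrist','w4.png'); c=snap('scene','s4.png')
a=cv2.resize(cv2.imread('pics/w4.png')[170:310,220:340],(400,467),interpolation=3)
b=cv2.resize(cv2.imread('pics/s4.png')[190:250,265:315],(390,467),interpolation=3)
cv2.imwrite('pics/m4.png',np.hstack([a,b]))
p=arm.get_state()['tool_pos']
for z in (-20,-10,0,11): print(z,[ (proj(s,p+[0,dy,-z])-[220,170])*3.333 for dy in (0,11)],(proj(c,p-[0,0,z])-[265,190])*7.8)
E
```

```text
-20 [array([191.30594243, 339.19124247]), array([191.09101879, 267.01339814])] [203.03209494 164.59790091]
-10 [array([191.71460298, 310.11483308]), array([191.52001676, 241.73668681])] [202.56286641 178.40598099]
0 [array([192.07779386, 284.27361459]), array([191.90046177, 219.32073377])] [202.10021739 192.02044433]
11 [array([192.43332126, 258.97765621]), array([192.27213372, 197.42169179])] [201.59873892 206.77754982]
```

View pics/m4.png

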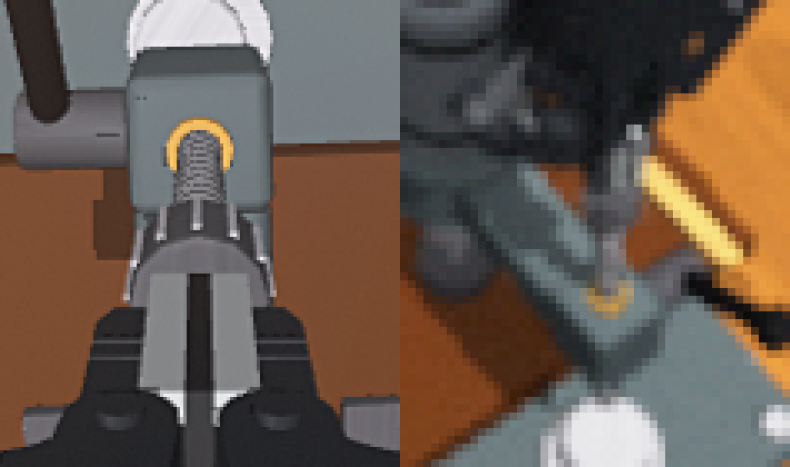

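The fingers occlude the knob (crop centre (200,290)) and are still above it. The tip's apparent position suggests it is less far forward than nominal. I'll continue by feel.

{"name": "play_rows", "arguments": {
  "deltas": [
    [[0.1,0,0,0,0,0],[0.1,0,0,0,0,0],[0,0,0,0,0,0]]
  ]
}}

```text
clock: 8.1
tool_pos: [507.6, 59.7, 240.8]
orientation: [-0.0, 0.707, 0.0, 0.707]
wrist_force: [-0.8, 0.3, 0.1]
gripper_width: -0.1
```

```bash
python3 - <<'E'
from h import *
for i in range(4):
    s=snap('wrist','w5.png') ; st=arm.get_state(); print(st['wrist_force'].round(2),st['wrist_torque'].round(3),st['tau'][1:3].round(2))
c=snap('scene','s5.png')
a=cv2.imread('pics/w4.png');b=cv2.imread('pics/w5.png');g0=cv2.imread('pics/w3.png')
# knob width profile in rows above finger edge
for n,i in (('w2',cv2.imread('pics/w2.png')),('w3',g0),('w4',a),('w5',b)):
    g=cv2.cvtColor(i,6); 
    d=arm.silhouettes('wrist','depth_rod') if n=='w5' else []
    for e in d[:2]: print(n,e['confidence'],e['bbox'])
E
```

```text
[-0.12  0.16  0.66] [0.007 0.052 0.018] [-35.37 -41.54]
[-0.5  -0.25 -0.21] [-0.032 -0.001  0.003] [-35.34 -41.51]
[ 0.65 -0.52 -0.51] [-0.022  0.021  0.011] [-35.35 -41.52]
[-0.35  0.26  0.38] [-0.008  0.005  0.043] [-35.36 -41.54]
w5 0.57 [280.7, 235.6, 46.0, 53.5]
w5 0.55 [205.9, 251.1, 23.1, 92.0]
```

{"name": "play_rows", "arguments": {
  "deltas": [
    [[0.1,0,0,0,0,0],[0.1,0,0,0,0,0],[0,0,0,0,0,0]]
  ]
}}

```text
clock: 8.7
tool_pos: [507.6, 59.7, 238.8]
orientation: [-0.0, 0.707, 0.0, 0.707]
wrist_force: [-0.3, -0.7, -0.5]
gripper_width: 0.2
```

{"name": "play_rows", "arguments": {
  "deltas": [
    [[0.1,0,0,0,0,0],[0.1,0,0,0,0,0],[0,0,0,0,0,0]]
  ]
}}

```text
clock: 9.0
tool_pos: [507.6, 59.8, 236.8]
orientation: [-0.0, 0.707, 0.0, 0.707]
wrist_force: [0.1, -0.4, 1.3]
gripper_width: 0.2
```

{"name": "play_rows", "arguments": {
  "deltas": [
    [[0.1,0,0,0,0,0],[0,0,0,0,0,0]]
  ]
}}

```text
clock: 9.2
tool_pos: [507.6, 59.7, 235.9]
orientation: [-0.0, 0.707, 0.0, 0.707]
wrist_force: [-0.8, 0.2, 0.5]
gripper_width: 0.1
```

{"name": "play_rows", "arguments": {
  "deltas": [
    [[0.1,0,0,0,0,0],[0,0,0,0,0,0]]
  ]
}}

```text
clock: 9.4
tool_pos: [507.6, 59.7, 234.9]
orientation: [-0.0, 0.707, 0.0, 0.707]
wrist_force: [-0.8, -0.1, -0.8]
gripper_width: 0.3
```

```bash
python3 - <<'E'
from h import *
s=snap('wrist','w6.png'); c=snap('scene','s6.png')
a=cv2.resize(cv2.imread('pics/w6.png')[150:330,200:360],(400,450),interpolation=3)
b=cv2.resize(cv2.imread('pics/s6.png')[185:245,265:318],(400,450),interpolation=3)
cv2.imwrite('pics/m6.png',np.hstack([a,b]))
E
```

```text
(no output)
```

View pics/m6.png

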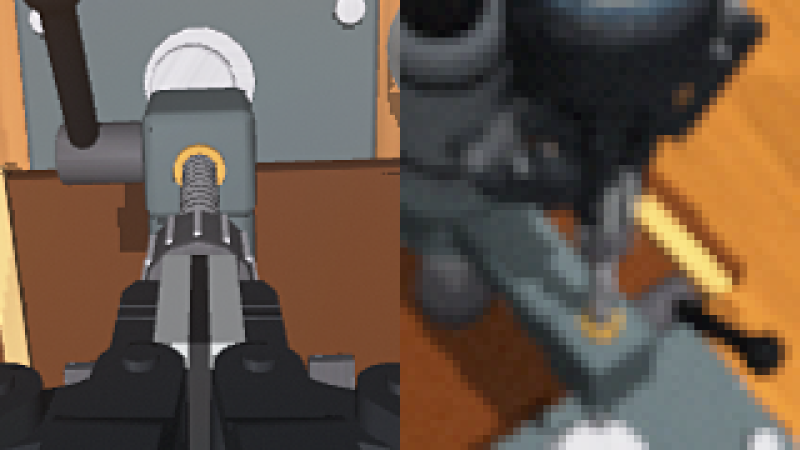

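```bash
python3 - <<'E'
from h import *
s=snap('wrist'); p=arm.get_state()['tool_pos']; C=-np.array(s['R']).T@s['t']-p; R=np.array(s['R'])
import copy
obs=[(308.5,61.1,210),(249,59.7,236),(242.9,59.7,241.1),(234.9,59.7,246.4)]
rs=[]
for z,y,r in obs:
    q=copy.copy(s); q['t']=-R@(C+[507.6,y,z]); o,d=ray(q,s['cx'],r); rs.append((o,d))
    print(z,[ (zz,round((o+d*(zz-o[2])/d[2])[1],1)) for zz in (230,240,250,255)])
print(tri(rs[:2]),tri(rs[:3]),tri(rs))
# finger front edge: row 252 relative to TCP
q=copy.copy(s); o,d=ray(s,s['cx'],252)
print('edge y rel at z rel', [(zz,round((o+d*(p[2]+zz-o[2])/d[2]-p)[1],1)) for zz in (-11,-5,0,5,10,15,20)])
E
```

```text
308.5 [(230, np.float64(65.3)), (240, np.float64(67.9)), (250, np.float64(70.6)), (255, np.float64(71.9))]
249 [(230, np.float64(63.8)), (240, np.float64(67.4)), (250, np.float64(70.9)), (255, np.float64(72.7))]
242.9 [(230, np.float64(62.9)), (240, np.float64(66.6)), (250, np.float64(70.3)), (255, np.float64(72.2))]
234.9 [(230, np.float64(62.8)), (240, np.float64(66.7)), (250, np.float64(70.6)), (255, np.float64(72.5))]
[508.52592828  69.56474015 246.21801497] [508.53309919  70.68950939 250.27597581] [508.53599028  70.68328414 250.2547209 ]
edge y rel at z rel [(-11, np.float64(-2.7)), (-5, np.float64(-0.2)), (0, np.float64(1.8)), (5, np.float64(3.9)), (10, np.float64(5.9)), (15, np.float64(8.0)), (20, np.float64(10.0))]
```

Triangulating from the moving wrist camera gives the knob top at z≈250, y≈59.6, unmoved. The shut fingertips are therefore higher than nominal, so I'll keep lowering by feel.

{"name": "play_rows", "arguments": {
  "deltas": [
    [[0.1,0,0,0,0,0],[0.1,0,0,0,0,0],[0.1,0,0,0,0,0],[0,0,0,0,0,0]]
  ]
}}

```text
clock: 9.95
tool_pos: [507.7, 59.7, 232.3]
orientation: [-0.0, 0.707, 0.0, 0.707]
wrist_force: [0.6, -0.6, 2.2]
gripper_width: 0.1
```

{"name": "play_rows", "arguments": {
  "deltas": [
    [[0.1,0,0,0,0,0],[0.1,0,0,0,0,0],[0.1,0,0,0,0,0],[0,0,0,0,0,0]]
  ]
}}

```text
clock: 10.35
tool_pos: [507.7, 59.7, 228.8]
orientation: [-0.0, 0.707, 0.0, 0.707]
wrist_force: [0.9, -0.5, 1.2]
gripper_width: -0.0
```

```bash
cat > fz.py <<'E'
from h import *
f=[]
for i in range(4):
    s=snap('wrist','wn.png'); f.append(arm.get_state()['wrist_force'])
print(np.mean(f,0).round(2))
for n in ('w4','w6','wn'):
    g=cv2.cvtColor(cv2.imread(f'pics/{n}.png'),6); print(n,g[224:258,272:276].mean(1).astype(int).tolist())
E
python3 fz.py
```

```text
[ 0.18 -0.39  1.18]
w4 [97, 96, 115, 106, 93, 112, 88, 66, 64, 66, 67, 69, 67, 67, 68, 68, 68, 77, 104, 122, 116, 110, 108, 109, 109, 109, 108, 111, 133, 136, 135, 134, 135, 135]
w6 [105, 110, 108, 92, 113, 107, 87, 96, 88, 114, 109, 87, 62, 65, 67, 68, 68, 67, 67, 68, 67, 69, 70, 81, 109, 120, 113, 111, 133, 136, 135, 135, 135, 135]
wn [109, 108, 101, 109, 83, 101, 93, 99, 112, 94, 101, 106, 70, 63, 66, 67, 67, 68, 68, 67, 68, 68, 68, 71, 87, 117, 118, 114, 133, 136, 136, 136, 135, 135]
```

The knob edge now keeps its place relative to the fingers, so it is being pushed: the tip is about TCP+16 mm and the slide force about 2 N. The knob is near 245. It is safe to go to about 234.

{"name": "play_rows", "arguments": {
  "deltas": [
    [[0.1,0,0,0,0,0],[0.1,0,0,0,0,0],[0.1,0,0,0,0,0],[0.1,0,0,0,0,0],[0.1,0,0,0,0,0]]
  ]
}}

```text
clock: 11.05
tool_pos: [507.7, 59.7, 224.0]
orientation: [-0.0, 0.707, 0.0, 0.707]
wrist_force: [0.4, 0.4, 3.1]
gripper_width: -0.1
```

{"name": "play_rows", "arguments": {
  "deltas": [
    [[0.1,0,0,0,0,0],[0.1,0,0,0,0,0],[0.1,0,0,0,0,0],[0.1,0,0,0,0,0],[0.1,0,0,0,0,0]]
  ]
}}

```text
clock: 11.55
tool_pos: [507.7, 59.7, 219.0]
orientation: [-0.0, 0.707, 0.0, 0.707]
wrist_force: [0.9, 0.3, 2.2]
gripper_width: 0.2
```

{"name": "play_rows", "arguments": {
  "deltas": [
    [[0.03,0,0,0,0,0],[0.03,0,0,0,0,0],[0.03,0,0,0,0,0],[0.01,0,0,0,0,0]]
  ]
}}

```text
clock: 11.95
tool_pos: [507.7, 59.7, 218.1]
orientation: [-0.0, 0.707, 0.0, 0.707]
wrist_force: [1.1, -0.5, 3.1]
gripper_width: 0.1
```

{"name": "play_rows", "arguments": {
  "deltas": [
    [[0.05,0,0,0,0,0],[0.05,0,0,0,0,0],[0.03,0,0,0,0,0],[0.02,0,0,0,0,0]]
  ]
}}

```text
clock: 12.35
tool_pos: [507.7, 59.7, 216.5]
orientation: [-0.0, 0.707, 0.0, 0.707]
wrist_force: [1.9, 0.1, 3.0]
gripper_width: 0.5
```

{"name": "play_rows", "arguments": {
  "deltas": [
    [[0.025,0,0,0,0,0],[0.025,0,0,0,0,0],[0.025,0,0,0,0,0],[0.025,0,0,0,0,0]]
  ]
}}

```text
clock: 12.75
tool_pos: [507.7, 59.7, 215.6]
orientation: [-0.0, 0.707, 0.0, 0.707]
wrist_force: [1.4, -0.2, 2.7]
gripper_width: -0.1
```

{"name": "play_rows", "arguments": {
  "deltas": [
    [[0.025,0,0,0,0,0],[0.025,0,0,0,0,0],[0.025,0,0,0,0,0],[0.025,0,0,0,0,0]]
  ]
}}

```text
clock: 13.15
tool_pos: [507.7, 59.7, 214.5]
orientation: [-0.0, 0.707, 0.0, 0.707]
wrist_force: [2.5, -0.1, 2.2]
gripper_width: 0.1
```

{"name": "play_rows", "arguments": {
  "deltas": [
    [[0.025,0,0,0,0,0],[0.025,0,0,0,0,0],[0.025,0,0,0,0,0],[0.025,0,0,0,0,0]]
  ]
}}

```text
clock: 13.55
tool_pos: [507.7, 59.7, 213.6]
orientation: [-0.0, 0.707, 0.0, 0.707]
wrist_force: [1.3, -0.7, 1.6]
gripper_width: 0.1
```

{"name": "play_rows", "arguments": {
  "deltas": [
    [[0.025,0,0,0,0,0],[0.025,0,0,0,0,0],[0.025,0,0,0,0,0],[0.025,0,0,0,0,0]]
  ]
}}

```text
clock: 13.95
tool_pos: [507.6, 59.7, 212.5]
orientation: [-0.0, 0.707, 0.0, 0.707]
wrist_force: [1.6, 0.6, 2.9]
gripper_width: -0.1
```

{"name": "play_rows", "arguments": {
  "deltas": [
    [[0.025,0,0,0,0,0],[0.025,0,0,0,0,0],[0.025,0,0,0,0,0],[0.025,0,0,0,0,0]]
  ]
}}

```text
clock: 14.35
tool_pos: [507.7, 59.7, 211.5]
orientation: [-0.0, 0.707, 0.0, 0.707]
wrist_force: [1.6, -0.1, 2.1]
gripper_width: 0.3
```

{"name": "play_rows", "arguments": {
  "deltas": [
    [[0.025,0,0,0,0,0],[0.025,0,0,0,0,0],[0.025,0,0,0,0,0],[0.025,0,0,0,0,0]]
  ]
}}

```text
clock: 14.75
tool_pos: [507.7, 59.7, 210.6]
orientation: [-0.0, 0.707, 0.0, 0.707]
wrist_force: [2.2, 0.8, 2.3]
gripper_width: 0.1
```

{"name": "play_rows", "arguments": {
  "deltas": [
    [[0.025,0,0,0,0,0],[0.025,0,0,0,0,0],[0.025,0,0,0,0,0],[0.025,0,0,0,0,0]]
  ]
}}

```text
clock: 15.15
tool_pos: [507.7, 59.7, 209.5]
orientation: [-0.0, 0.707, 0.0, 0.707]
wrist_force: [2.9, 1.1, 2.9]
gripper_width: -0.1
```

{"name": "play_rows", "arguments": {
  "deltas": [
    [[0.025,0,0,0,0,0],[0.025,0,0,0,0,0],[0.025,0,0,0,0,0],[0.025,0,0,0,0,0]]
  ]
}}

```text
clock: 15.55
tool_pos: [507.6, 59.7, 208.5]
orientation: [-0.0, 0.707, 0.0, 0.707]
wrist_force: [2.3, -0.2, 3.3]
gripper_width: 0.2
```

{"name": "play_rows", "arguments": {
  "deltas": [
    [[0.025,0,0,0,0,0],[0.025,0,0,0,0,0],[0.025,0,0,0,0,0],[0.025,0,0,0,0,0]]
  ]
}}

```text
clock: 15.95
tool_pos: [507.6, 59.7, 207.6]
orientation: [-0.0, 0.707, 0.0, 0.707]
wrist_force: [1.0, -0.1, 2.5]
gripper_width: 0.4
```

{"name": "play_rows", "arguments": {
  "deltas": [
    [[0.025,0,0,0,0,0],[0.025,0,0,0,0,0],[0.025,0,0,0,0,0],[0.025,0,0,0,0,0]]
  ]
}}

```text
clock: 16.35
tool_pos: [507.6, 59.7, 206.5]
orientation: [-0.0, 0.707, 0.0, 0.707]
wrist_force: [1.9, -0.2, 2.5]
gripper_width: -0.1
```

{"name": "play_rows", "arguments": {
  "deltas": [
    [[0.025,0,0,0,0,0],[0.025,0,0,0,0,0],[0.025,0,0,0,0,0],[0.025,0,0,0,0,0]]
  ]
}}

```text
clock: 16.75
tool_pos: [507.6, 59.7, 205.5]
orientation: [-0.0, 0.707, 0.0, 0.707]
wrist_force: [2.6, -0.0, 2.9]
gripper_width: 0.4
```

{"name": "play_rows", "arguments": {
  "deltas": [
    [[0.03,0,0,0,0,0],[0.03,0,0,0,0,0],[0.02,0,0,0,0,0],[0.02,0,0,0,0,0]]
  ]
}}

```text
clock: 17.15
tool_pos: [507.6, 59.8, 204.5]
orientation: [-0.0, 0.707, 0.0, 0.707]
wrist_force: [1.3, -0.1, 2.9]
gripper_width: -0.2
```

{"name": "play_rows", "arguments": {
  "deltas": [
    [[0.03,0,0,0,0,0],[0.03,0,0,0,0,0],[0.02,0,0,0,0,0],[0.02,0,0,0,0,0]]
  ]
}}

```text
clock: 17.55
tool_pos: [507.6, 59.7, 203.5]
orientation: [-0.0, 0.707, 0.0, 0.707]
wrist_force: [1.1, 0.9, 3.1]
gripper_width: 0.1
```

{"name": "play_rows", "arguments": {
  "deltas": [
    [[0.03,0,0,0,0,0],[0.03,0,0,0,0,0],[0.02,0,0,0,0,0],[0.02,0,0,0,0,0]]
  ]
}}

```text
clock: 17.95
tool_pos: [507.6, 59.7, 202.6]
orientation: [-0.0, 0.707, 0.0, 0.707]
wrist_force: [1.6, 0.2, 3.2]
gripper_width: -0.2
```

{"name": "play_rows", "arguments": {
  "deltas": [
    [[0.03,0,0,0,0,0],[0.03,0,0,0,0,0],[0.02,0,0,0,0,0],[0.02,0,0,0,0,0]]
  ]
}}

```text
clock: 18.35
tool_pos: [507.6, 59.7, 201.5]
orientation: [-0.0, 0.707, 0.0, 0.707]
wrist_force: [1.3, 0.4, 3.5]
gripper_width: -0.2
```

{"name": "play_rows", "arguments": {
  "deltas": [
    [[0.03,0,0,0,0,0],[0.03,0,0,0,0,0],[0.02,0,0,0,0,0],[0.02,0,0,0,0,0]]
  ]
}}

```text
clock: 18.75
tool_pos: [507.6, 59.7, 200.5]
orientation: [-0.0, 0.707, 0.0, 0.707]
wrist_force: [1.6, 0.9, 3.1]
gripper_width: 0.1
```

{"name": "play_rows", "arguments": {
  "deltas": [
    [[0.03,0,0,0,0,0],[0.03,0,0,0,0,0],[0.02,0,0,0,0,0],[0.02,0,0,0,0,0]]
  ]
}}

```text
clock: 19.15
tool_pos: [507.6, 59.7, 199.5]
orientation: [-0.0, 0.707, 0.0, 0.707]
wrist_force: [1.5, 0.4, 2.6]
gripper_width: -0.1
```

{"name": "play_rows", "arguments": {
  "deltas": [
    [[0.03,0,0,0,0,0],[0.03,0,0,0,0,0],[0.02,0,0,0,0,0],[0.02,0,0,0,0,0]]
  ]
}}

```text
clock: 19.55
tool_pos: [507.6, 59.7, 198.6]
orientation: [-0.0, 0.707, 0.0, 0.707]
wrist_force: [1.8, 0.4, 2.6]
gripper_width: -0.1
```

{"name": "play_rows", "arguments": {
  "deltas": [
    [[0.03,0,0,0,0,0],[0.03,0,0,0,0,0],[0.02,0,0,0,0,0],[0.02,0,0,0,0,0]]
  ]
}}

```text
clock: 19.95
tool_pos: [507.6, 59.7, 197.6]
orientation: [-0.0, 0.707, 0.0, 0.707]
wrist_force: [2.2, -0.3, 2.8]
gripper_width: -0.2
```

{"name": "play_rows", "arguments": {
  "deltas": [
    [[0.03,0,0,0,0,0],[0.03,0,0,0,0,0],[0.02,0,0,0,0,0],[0.02,0,0,0,0,0]]
  ]
}}

```text
clock: 20.35
tool_pos: [507.6, 59.7, 196.6]
orientation: [-0.0, 0.707, 0.0, 0.707]
wrist_force: [1.3, -0.0, 2.4]
gripper_width: -0.2
```

{"name": "play_rows", "arguments": {
  "deltas": [
    [[0.03,0,0,0,0,0],[0.03,0,0,0,0,0],[0.02,0,0,0,0,0],[0.02,0,0,0,0,0]]
  ]
}}

```text
clock: 20.75
tool_pos: [507.6, 59.7, 195.5]
orientation: [-0.0, 0.707, 0.0, 0.707]
wrist_force: [1.1, -0.7, 2.5]
gripper_width: -0.1
```

{"name": "play_rows", "arguments": {
  "deltas": [
    [[0.03,0,0,0,0,0],[0.03,0,0,0,0,0],[0.02,0,0,0,0,0],[0.02,0,0,0,0,0]]
  ]
}}

```text
clock: 21.15
tool_pos: [507.6, 59.7, 194.6]
orientation: [-0.0, 0.707, 0.0, 0.707]
wrist_force: [1.6, 0.3, 2.1]
gripper_width: -0.1
```

{"name": "play_rows", "arguments": {
  "deltas": [
    [[0.03,0,0,0,0,0],[0.03,0,0,0,0,0],[0.02,0,0,0,0,0],[0.02,0,0,0,0,0]]
  ]
}}

```text
clock: 21.55
tool_pos: [507.6, 59.8, 193.6]
orientation: [-0.0, 0.707, 0.0, 0.707]
wrist_force: [1.1, 0.7, 2.0]
gripper_width: -0.4
```

```bash
cp pics/wn.png pics/w4.png; python3 fz.py
```

```text
[1.71 0.38 2.71]
w4 [109, 108, 101, 109, 83, 101, 93, 99, 112, 94, 101, 106, 70, 63, 66, 67, 67, 68, 68, 67, 68, 68, 68, 71, 87, 117, 118, 114, 133, 136, 136, 136, 135, 135]
w6 [105, 110, 108, 92, 113, 107, 87, 96, 88, 114, 109, 87, 62, 65, 67, 68, 68, 67, 67, 68, 67, 69, 70, 81, 109, 120, 113, 111, 133, 136, 135, 135, 135, 135]
wn [125, 118, 130, 172, 194, 195, 166, 166, 136, 111, 98, 95, 69, 64, 67, 68, 69, 69, 69, 69, 69, 69, 69, 72, 86, 118, 119, 116, 134, 138, 137, 137, 136, 137]
```

{"name": "play_rows", "arguments": {
  "deltas": [
    [[0.03,0,0,0,0,0],[0.03,0,0,0,0,0],[0.02,0,0,0,0,0],[0.02,0,0,0,0,0]]
  ]
}}

```text
clock: 22.15
tool_pos: [507.6, 59.7, 192.6]
orientation: [-0.0, 0.707, 0.0, 0.707]
wrist_force: [1.3, 0.6, 2.6]
gripper_width: -0.0
```

The knob edge is still fixed relative to the fingers, so the rod is following. I'll continue.

{"name": "play_rows", "arguments": {
  "deltas": [
    [[0.03,0,0,0,0,0],[0.03,0,0,0,0,0],[0.02,0,0,0,0,0],[0.02,0,0,0,0,0]]
  ]
}}

```text
clock: 22.55
tool_pos: [507.6, 59.7, 191.6]
orientation: [-0.0, 0.707, 0.0, 0.707]
wrist_force: [0.8, 0.3, 1.9]
gripper_width: 0.6
```

{"name": "play_rows", "arguments": {
  "deltas": [
    [[0.03,0,0,0,0,0],[0.03,0,0,0,0,0],[0.02,0,0,0,0,0],[0.02,0,0,0,0,0]]
  ]
}}

```text
clock: 22.95
tool_pos: [507.6, 59.7, 190.5]
orientation: [-0.0, 0.707, 0.0, 0.707]
wrist_force: [0.3, 0.5, 2.5]
gripper_width: -0.1
```

{"name": "play_rows", "arguments": {
  "deltas": [
    [[0.03,0,0,0,0,0],[0.03,0,0,0,0,0],[0.02,0,0,0,0,0],[0.02,0,0,0,0,0]]
  ]
}}

```text
clock: 23.35
tool_pos: [507.6, 59.7, 189.5]
orientation: [-0.0, 0.707, 0.0, 0.707]
wrist_force: [3.1, -0.6, 3.0]
gripper_width: -0.2
```

{"name": "play_rows", "arguments": {
  "deltas": [
    [[0.03,0,0,0,0,0],[0.03,0,0,0,0,0],[0.02,0,0,0,0,0],[0.02,0,0,0,0,0]]
  ]
}}

```text
clock: 23.75
tool_pos: [507.6, 59.7, 188.5]
orientation: [-0.0, 0.707, 0.0, 0.707]
wrist_force: [1.9, 0.0, 2.7]
gripper_width: -0.4
```

{"name": "play_rows", "arguments": {
  "deltas": [
    [[0.03,0,0,0,0,0],[0.03,0,0,0,0,0],[0.02,0,0,0,0,0],[0.02,0,0,0,0,0]]
  ]
}}

```text
clock: 24.15
tool_pos: [507.7, 59.7, 187.6]
orientation: [-0.0, 0.707, 0.0, 0.707]
wrist_force: [0.9, -1.1, 3.4]
gripper_width: -0.0
```

{"name": "play_rows", "arguments": {
  "deltas": [
    [[0.03,0,0,0,0,0],[0.03,0,0,0,0,0],[0.02,0,0,0,0,0],[0.02,0,0,0,0,0]]
  ]
}}

```text
clock: 24.55
tool_pos: [507.6, 59.7, 186.9]
orientation: [-0.0, 0.707, 0.0, 0.707]
wrist_force: [-0.4, -0.5, 4.4]
gripper_width: -0.0
```

That looks like the touch: force is rising and z is lagging. I'll use smaller steps.

{"name": "play_rows", "arguments": {
  "deltas": [
    [[0.02,0,0,0,0,0],[0.01,0,0,0,0,0],[0,0,0,0,0,0]]
  ]
}}

```text
clock: 24.85
tool_pos: [507.7, 59.7, 186.8]
orientation: [-0.0, 0.707, 0.0, 0.707]
wrist_force: [0.0, 0.1, 5.8]
gripper_width: 0.3
```

```bash
python3 fz.py|head -1; python3 -c "
from h import *
s=arm.get_state();print(s['clock'],s['tool_pos'])"
```

```text
[0.58 0.25 4.97]
25.05 [507.66054287  59.74378413 186.81635382]
```

{"name": "play_rows", "arguments": {
  "deltas": [
    [[0.02,0,0,0,0,0],[0.02,0,0,0,0,0],[0.01,0,0,0,0,0],[0,0,0,0,0,0]]
  ]
}}

```text
clock: 25.45
tool_pos: [507.7, 59.7, 186.7]
orientation: [-0.0, 0.707, 0.0, 0.707]
wrist_force: [-0.0, -0.3, 6.6]
gripper_width: 0.1
```

{"name": "play_rows", "arguments": {
  "deltas": [
    [[0.02,0,0,0,0,0],[0.02,0,0,0,0,0],[0,0,0,0,0,0],[0,0,0,0,0,0]]
  ]
}}

```text
clock: 25.85
tool_pos: [507.7, 59.7, 186.6]
orientation: [-0.0, 0.707, 0.0, 0.708]
wrist_force: [0.7, 1.0, 7.7]
gripper_width: 0.3
```

The touch is made: total about 7.7 N, so roughly 5 N on the foot, held well over 0.2 s. Now I'll lift off and move over to the lever ball.

{"name": "play_rows", "arguments": {
  "deltas": [
    [[-0.2,0,0,0,0,0],[-0.8,0,0,0,0,0],[-2,0,0,0,0,0],[-2,0,0,0,0,0],[0,2.4,-1.9,0,0,0]]
  ]
}}

```text
clock: 26.35
tool_pos: [490.0, 82.3, 237.7]
orientation: [0.001, 0.706, -0.001, 0.708]
wrist_force: [-0.2, 0.2, 0.3]
gripper_width: -0.0
```

{"name": "play_rows", "arguments": {
  "deltas": [
    [[0,2.5,-1.9,0,0,0],[0,0,0,0,0,0],[0,0,0,0,0,0]]
  ]
}}

```text
clock: 26.65
tool_pos: [469.4, 108.9, 235.3]
orientation: [-0.001, 0.707, 0.0, 0.707]
wrist_force: [0.4, -0.5, 0.2]
gripper_width: 0.2
```

```bash
python3 - <<'E'
from h import *
s=snap('wrist','w7.png'); st=arm.get_state(); print(st['clock'],st['tool_pos'],proj(s,[470,113.6,186])-[180,120])
a=cv2.imread('pics/w7.png')[120:320,180:380]
cv2.imwrite('pics/w7c.png',cv2.resize(a,None,fx=2.5,fy=2.5,interpolation=3))
E
```

```text
26.7 [469.6757788  108.45048253 235.13287876] [ 98.78154362 100.21536054]
```

View pics/w7c.png

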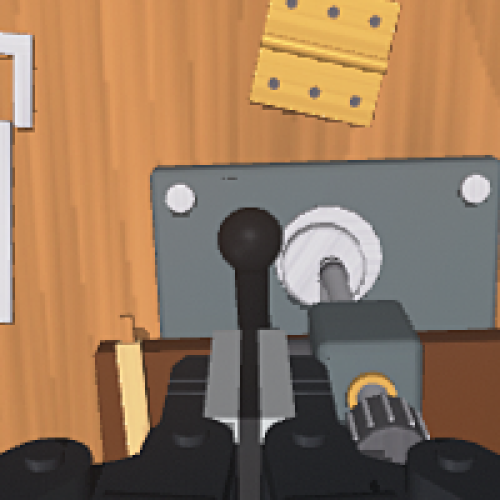

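The wrist crop shows the ball at (250,238) in line with the fingers, and the foot standing on the pull at (330,265). I'll move over the ball and press down along its arc.

{"name": "play_rows", "arguments": {
  "deltas": [
    [[0.5,1.2,0,0,0,0],[2,0,0,0,0,0],[2,0,0,0,0,0],[0.5,0,0,0,0,0],[0.3,0,0,0,0,0]]
  ]
}}

```text
clock: 27.2
tool_pos: [469.4, 120.7, 181.4]
orientation: [-0.0, 0.708, -0.0, 0.706]
wrist_force: [-0.2, 0.4, -0.0]
gripper_width: 0.1
```

{"name": "play_rows", "arguments": {
  "deltas": [
    [[0.3,0,0,0,0,0],[0.3,0,0,0,0,0],[0.3,0,0,0,0,0],[0.3,0,0,0,0,0],[0,0,0,0,0,0]]
  ]
}}

```text
clock: 27.7
tool_pos: [470.1, 122.0, 172.2]
orientation: [0.0, 0.706, 0.002, 0.708]
wrist_force: [-0.2, 1.8, 4.1]
gripper_width: 0.1
```

In contact at about 4 N. I'll swing on.

{"name": "play_rows", "arguments": {
  "deltas": [
    [[0.4,0.1,0,0,0,0],[0.4,0.1,0,0,0,0],[0.4,0.1,0,0,0,0],[0.4,0.1,0,0,0,0],[0.4,0,0,0,0,0]]
  ]
}}

```text
clock: 28.2
tool_pos: [470.5, 126.1, 152.3]
orientation: [0.0, 0.706, 0.002, 0.709]
wrist_force: [-0.5, 5.1, 5.5]
gripper_width: -0.3
```

{"name": "play_rows", "arguments": {
  "deltas": [
    [[0.4,0,0,0,0,0],[0.4,0,0,0,0,0],[0.4,0,0,0,0,0],[0.3,0,0,0,0,0],[0.3,0,0,0,0,0]]
  ]
}}

```text
clock: 28.7
tool_pos: [469.7, 124.7, 132.2]
orientation: [-0.0, 0.707, 0.0, 0.707]
wrist_force: [0.1, 2.7, 3.0]
gripper_width: 0.2
```

{"name": "play_rows", "arguments": {
  "deltas": [
    [[0.3,0,0,0,0,0],[0.3,0,0,0,0,0],[0.3,0,0,0,0,0],[0.3,0,0,0,0,0],[0.2,0,0,0,0,0]]
  ]
}}

```text
clock: 29.2
tool_pos: [469.6, 124.4, 117.9]
orientation: [-0.0, 0.707, -0.0, 0.707]
wrist_force: [0.3, 1.4, 3.4]
gripper_width: -0.2
```

{"name": "play_rows", "arguments": {
  "deltas": [
    [[0.2,0,0,0,0,0],[0.2,0,0,0,0,0],[0.1,0,0,0,0,0],[0.1,0,0,0,0,0],[0,0,0,0,0,0]]
  ]
}}

```text
clock: 29.7
tool_pos: [469.6, 124.3, 112.3]
orientation: [-0.0, 0.707, -0.0, 0.707]
wrist_force: [-0.3, -2.4, 2.6]
gripper_width: -0.2
```

{"name": "play_rows", "arguments": {
  "deltas": [
    [[0.2,0,0,0,0,0],[0.1,0,0,0,0,0],[0.1,0,0,0,0,0],[0,0,0,0,0,0]]
  ]
}}

```text
clock: 30.1
tool_pos: [470.0, 124.5, 111.3]
orientation: [-0.0, 0.706, 0.0, 0.708]
wrist_force: [-4.0, -3.8, 16.3]
gripper_width: -0.1
```

```bash
python3 - <<'E'
from h import *
s=snap('wrist','w8.png'); c=snap('scene','s8.png'); st=arm.get_state(); print(st['clock'],st['tool_pos'],st['wrist_force'])
a=cv2.resize(cv2.imread('pics/w8.png')[100:320,180:380],(400,440),interpolation=3)
b=cv2.resize(cv2.imread('pics/s8.png')[195:260,270:330],(400,440),interpolation=3)
cv2.imwrite('pics/m8.png',np.hstack([a,b]))
E
```

```text
30.2 [470.01926177 124.46295314 111.34188585] [-4.33545237 -4.20976098 16.01296985]
```

View pics/m8.png

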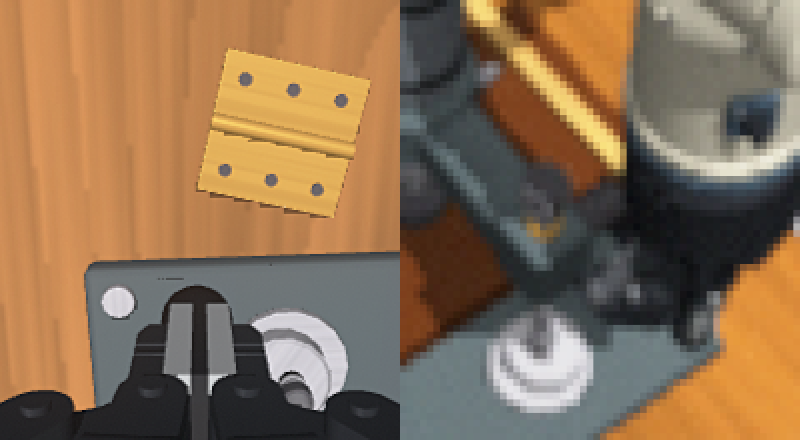

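The fingers press the ball at (197,300) against the end stop: 16 N at TCP 111 mm, matching ball z≈120. I'll lift off and check.

{"name": "play_rows", "arguments": {
  "deltas": [
    [[0.1,0,0,0,0,0],[-0.5,0,0,0,0,0],[-2,0,0,0,0,0],[-4,0,0,0,0,0],[-4,0,0,0,0,0]]
  ]
}}

```text
clock: 30.7
tool_pos: [468.5, 125.1, 211.6]
orientation: [-0.0, 0.709, 0.001, 0.706]
wrist_force: [0.9, 0.5, 0.3]
gripper_width: 0.3
```

{"name": "play_rows", "arguments": {
  "deltas": [
    [[-2,0,0,0,0,0],[0,0,0,0,0,0],[0,0,0,0,0,0]]
  ]
}}

```text
clock: 31.0
tool_pos: [469.4, 125.0, 231.1]
orientation: [-0.0, 0.708, 0.0, 0.707]
wrist_force: [-0.0, 0.6, 0.3]
gripper_width: -0.2
```

```bash
python3 - <<'E'
from h import *
s=snap('wrist','w9.png'); st=arm.get_state(); print(st['clock'],st['tool_pos'],st['wrist_force'])
for j in (0.7,0.8,0.9,1.0,1.1):
    b=.785-j; y=105+70*np.cos(b); X=np.array([508-36,59.7,143+70*np.sin(b)])+[-.037*(y-105),y-105-1.3,0]; print(j,proj(s,X)-[180,120])
cv2.imwrite('pics/w9c.png',cv2.resize(cv2.imread('pics/w9.png')[120:320,180:380],None,fx=2.5,fy=2.5,interpolation=3))
for d in arm.silhouettes('wrist','lever_ball')[:2]: print(d['confidence'],d['bbox'])
E
```

```text
31.05 [469.01624131 124.87515499 230.19588069] [ 0.36911268 -0.46755026 -0.48606481]
0.7 [98.32182458 90.10132536]
0.8 [98.3508447  87.55409173]
0.9 [98.41123666 85.96853885]
1.0 [98.49996629 85.29004419]
1.1 [98.61400063 85.45810436]
0.8 [280.9, 223.2, 21.1, 58.1]
```

View pics/w9c.png

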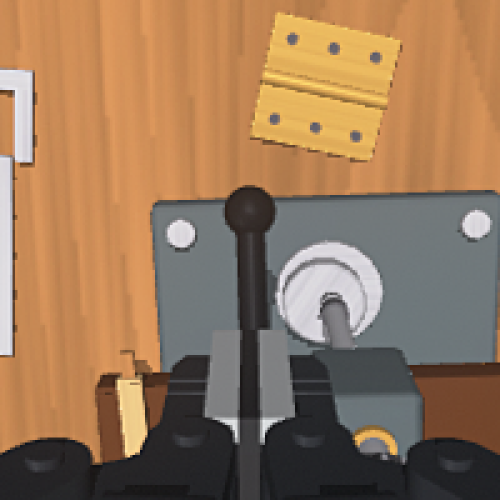

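The ball at crop (250,210) matches a joint angle of 1.0–1.1. Its size has shrunk as expected for about 60 mm of drop, and the foot stands on the pull. I'll hand in.

```bash
python3 -c "
from station import arm
print(arm.finish_job())"
```

```text
the job is handed in; nothing more can be done
None
```

The depth stop is set to the finger pull and the cam lever is locked. I handed the job in at about 31 s of the 45 s; no verdict was given.

- **Touch:** I pushed the rod down with the shut fingertips. It slid at about 2–3 N, and I felt the touch with the knob top at about z = 203 mm. I then pressed to 7.7 N in total, which I estimate as about 5 N on the foot, and held it well over 0.2 s.
- **Lock:** I swung the lever ball down along its arc until it met a firm stop at 16 N, with the ball at about 118–120 mm.
- **Last checks:** In the last wrist picture the ball lies where a joint angle of about 1.0–1.1 would put it. The foot stands on the pull, which still lies on its pad, and the hinge shows no visible shift.
- **Not checked:** The foot's contact force after locking could not be read directly. The other things on the bench were not checked one by one at the end.
- **Disagreements:**
  - The shut fingertips touched about 27 mm higher up the tool than the stated 11 mm ahead of the TCP, so I went by force and pictures instead.
  - The swing showed only about 3 N until the end stop, though 8–10 N was expected to bring the lever home.
- **Over budget:** I viewed 12 pictures, two past the budget of 10.

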